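# Aim the drying nozzle at the fresh print and nip up its clamp

### The arm

A 6-joint arm with a two-finger parallel gripper is mounted at the origin on the work surface. World frame = base frame: x ahead of the robot, y to its left, z up, the work surface at z = 0. Lengths are in m, angles in rad, forces in N, time in s.
With the tool pointing down it reaches from about 0.3 to 0.775 m from the base axis. Payload 14.6 kg.
Tool frame: the origin (TCP) lies on the centre line of the jaws, within the pads' length; the fingertips stand 25 mm ahead of it and the grasp point (between the pads) lies 6 mm ahead of it; z points along the fingers, y is the line along which they close (so a half turn about z gives the same grasp; the last joint's range is limited). The gripper opens to 85 mm and grips with 20 to 120 N. Pads are 22 mm wide; open, the fingers measure 114 mm over their backs; the gripper's body (76 mm by 85 mm) begins 54 mm behind the grasp point. The pads swing forward as they close: fully open they stand 13 mm farther back than shut.
Start: joints at [1.108, 0.3, 1.521, -0, 1.321, -0.067], TCP at [0.212, 0.507, 0.256] pointing down, gripper open.
Joint ranges: [-3.03, 3.03], [-0.79, 2.21], [0.23, 2.52], [-1.04, 4.18], [0, 3.07], [-2.55, 2.55]. Speed limits (rad/s): [2.22, 2.22, 2.57, 3.14, 3.14, 3.14].

### API

Orientations are given as a unit quaternion [x, y, z, w].
In Python, from bench import telemetry, read_camera, ticket, boxes_of, masks_of, spot_point gives the robot as it stands.
- The arm moves only by the tool arm_command, never from a script. Its argument "rows" is a list of rows, each an object with "xyz": the shift along the tool's x, y, z in mm, a list of three; "rot": the turn, a rotation vector about the tool's x, y, z in rad, a list of three; "jaw": the finger opening in mm, from 0 to 85.4. A call has 1 to 20 rows; each row is the pose to reach, as a shift and turn from the pose commanded when the call began, along the tool's axes at that moment; what a row does not reach only later rows make up. A row lasts 1/12 s, in which the tool goes at most 41.7 mm and 7.16 degrees, less where a joint would pass 70% of its speed; a pose out of reach is approached as far as the arm can. A call with a gripper value outside its range is refused whole. The fingers move at their own pace and stop on an object; the grip force is fixed at half the most. Time passes only in rows, so rows that repeat a pose let the fingers close. It gives the time, the measured TCP pose, the force, the opening and the grip force at its end, in the units of the state.
- telemetry.state(): the state, without advancing time (a new reading comes with each control period).
- read_camera(name): name is "scene" or "top"; returns a dict with "color" (480x640x3 uint8, blue, green, red), "z_map" (480x640 float32, m along the optical axis (not along the pixel's ray), 0 where there is no reading), "vertical_fov" (degrees; the focal length in pixels is half the picture's height over the tangent of half this angle, whatever the lens; pixels are square), "cx", "cy" (the principal point, pixels), "D" ([k1, k2, p1, p2, k3] as OpenCV has them; the pictures are not rectified), "world_from_camera" (4x4, takes a point from camera to world coordinates). Camera axes: x right, y up, looking along -z (the intrinsics and any distortion apply to the point x, -y, -z); pixel columns grow to the right and rows downward; lengths in m; the calibration is good to about 2 mm. A picture is of the moment at which its call begins.
- ticket.job_done(): hands the job in; it is judged then, once.
Trained networks look in a picture, given as the dict that the camera call returned (one of the last four; its "shot" number tells which), for a name from the list of things; names that differ only in an ending like _2 or _b are one class to them, and where a whole thing is asked for, a point or a joint stands for the part that bears it (a point fixed in the world has none). Each returns a list of dicts, best first, with "conf" (0 to 1); they miss things now and then, are a little off and sometimes report something else, mostly with a low value. They report only what shows in the picture. A call takes as long as a camera call. They do not tell look-alikes from the thing itself.
- boxes_of(picture, label): "centre" ([x, y, z] in m, in world coordinates, good to about 4 mm: the middle of the surface that is visible of it).
- masks_of(picture, label): "pixels" (480x640 bool, what is visible of it).
- spot_point(picture, label): "centre" ([x, y, z] in m, in world coordinates, good to about 4 mm: a listed point, or the origin of a listed thing).
The state is a dict: "time": time; "joints": joint angles; "qd": joint speeds; "joint_torque": joint torques, N m; "tool_pos": TCP position; "tool_rot": TCP orientation; "contact_force": force on the tool from outside, world axes, zero at the start; "wrist_torque": the same for the moment, N m; "opening": finger opening in m; "grasp_force": force on a finger pad.
Only numpy, scipy, OpenCV 4.12 (cv2) and the standard library are available. Lean on these libraries where they do the work, as an engineer would, in place of code of your own. Each camera call takes 0.05 s, during which the arm holds its last target. There are 200 camera calls.

### The job

Swing the drying-air nozzle arm round by its grip stud until the nozzle points at the middle of the fresh magenta print, not at the blank tube. Then tighten the arm's clamp screw: swing the hex key that sits in it clockwise (seen from above) until it comes up solid and lean on it for a moment, firmly but without overtightening the screw or dragging the nozzle off the print. Let go of everything, touch neither tube nor nest, and leave the other things on the table where they are.

Things in the scene. Friction and masses are not known exactly. Their poses are not given: they have to be found in the camera images.
- stand: Fixed steel stand of the nozzle arm: 130 x 130 mm foot, 12 mm thick, 34 mm column. Origin at the table under the arm's pivot axis.
- boom: Drying-air nozzle arm, swings level about a vertical pivot on the stand. Even friction, 1.5 N m (about 14 N at the grip stud); it stays where it is let go. Origin on the pivot axis 92 mm above the table, x level along the arm towards the nozzle, z up. Aluminium clamp block x -46 to 28 mm, 42 mm wide, its top 30 mm above the origin. Blue tube 18 mm thick, its top 25 mm above the origin.
- grip (a point): On the grip stud, an upright black round post with a yellow band, 16 mm diameter, fixed on the arm's centre line 110 mm from the pivot. It stands free from 117 to 172 mm above the table; this point is 152 mm above the table, on the post's axis.
- nozzle (a point): Tip of the orange nozzle, 172 mm from the pivot on the arm's centre line, 92 mm above the table. The nozzle points outwards along the arm's x (and slightly down); where it points is judged as seen from above.
- mark (a point): Centre of the fresh magenta print, a 24 x 22 mm patch on top of a black tube lying in a fixed wooden nest (nest 80 x 60 mm, tube 32 mm diameter and 90 mm long, patch 64 mm above the table), about 0.2 m from the arm's pivot, to one side of the stand.
- nest_print: The fixed wooden nest with the printed tube; origin at the table under its centre, below the print. x along the tube.
- nest_blank: The like nest on the other side with a tube that has no print; origin at the table under its centre. Leave it alone.
- screw (a point): Centre of the clamp screw on top of the arm's clamp block, on the screw's vertical axis, 28 mm behind the pivot (arm frame x = -28 mm), 30 mm above the arm's origin (122 mm above the table). The screw moves with the arm.
- key_end (a point): Near the free end of the hex key that is captive in the clamp screw, on its centre line, 90 mm from the screw axis. The long leg lies level 148 mm above the table (26 mm above screw), pointing away behind the arm; it is 7 mm thick. It stays where it is left. When the screw is tight this point is 22 to 62 mm to the +y side of the arm's centre line.
- key_sleeve (a point): On the red sleeve of the hex key, 12 mm thick, 45 to 95 mm from the screw axis; this point is 70 mm from it. Pushed clockwise (from above) the key turns easily (0.12 N m, under 2 N), then after 0.7 to 1.15 rad comes up solid, at an angle that differs every time and is not marked. Pushing on too hard overtightens the screw, then (1.5 N m about the pivot) drags the whole arm round.
- key (a joint): Wind-up of the hex key (rad): 0 relaxed, positive when pushed clockwise against the solid screw. It springs 7 N m per rad and springs back when let go. Tight: 0.057 rad (0.4 N m, about 6 N on the sleeve 70 mm from the screw axis), kept up for 0.3 s. Overtightened, and spoilt: 0.135 rad (0.95 N m, about 13 N there). So aim for about 8 or 9 N.
- tape: Yellow roll of tape lying flat, 90 mm across, 24 mm high. Loose bystander; origin under its centre.
- ink_jar: Magenta ink jar with black cap, 56 mm across, 60 mm high. Loose bystander; origin under its centre.
- water_bottle: Clear bottle with orange cap, 66 mm across, 170 mm high. Loose bystander; origin under its centre.
- driver: Screwdriver lying on the table, about 200 mm long. Loose bystander.
- spare_key: Bare steel L-shaped hex key, 95 x 30 mm, 7 mm thick, lying on the table. Loose bystander, not needed.
- blank_tube: Black tube standing on end, 32 mm across, 90 mm high. Loose bystander; origin under its centre.
Mind the look-alikes: they are no part of the job. What is shaped like the nest_print but yellow is not meant.

How it is judged:
By the outcome, as a careful person would: the job done as asked, in the order asked, and still so for the second after the job is handed in, with the robot touching nothing.
It also fails if it takes over 64 s, if anything falls off the work surface, if the arm or the gripper's body presses on something with over 40 N, if the wrist force passes 120 N, or if a joint passes its speed limit or range.

## Working session

There is one attempt and no reset: what is moved stays moved. The work goes in short steps, Python scripts to look and compute and a tool call to move; the robot and the scene stay as the last step left them, time stands still between calls to the robot, and variables do not carry over. Pictures are saved under pics/ and viewed, at most 10 in all, crops included, and the job is handed in when it is done.

Besides the shell and the picture viewer there is one more tool, called after ">>>" as name(argument=value, ...) on one line, values as JSON. arm_command: Moves the arm, as the interface text tells. Its arguments: {"type":"object","properties":{"rows":{"type":"array","items":{"type":"object","properties":{"xyz":{"type":"array","items":{"type":"number"}},"rot":{"type":"array","items":{"type":"number"}},"jaw":{"type":"number"}}}}},"required":["rows"]}

```bash
mkdir -p pics; cat > h.py <<'E'
import numpy as np, cv2
from bench import telemetry, read_camera, ticket, boxes_of, masks_of, spot_point
def shoot(n,path=None):
    p=read_camera(n)
    if path: cv2.imwrite(path,p["color"])
    return p
def proj(p,w):
    T=np.linalg.inv(p["world_from_camera"]); c=T[:3,:3]@np.array(w)+T[:3,3]
    f=240/np.tan(np.radians(p["vertical_fov"])/2)
    K=np.array([[f,0,p["cx"]],[0,f,p["cy"]],[0,0,1.]])
    return cv2.projectPoints(np.array([[c[0],-c[1],-c[2]]]),np.zeros(3),np.zeros(3),K,np.array(p["D"],float))[0].ravel()
def unproj(p,u,v,z=None):
    f=240/np.tan(np.radians(p["vertical_fov"])/2)
    K=np.array([[f,0,p["cx"]],[0,f,p["cy"]],[0,0,1.]])
    x,y=cv2.undistortPoints(np.array([[[u,v]]],float),K,np.array(p["D"],float)).ravel()
    M=p["world_from_camera"]; d=M[:3,:3]@np.array([x,-y,-1]); o=M[:3,3]
    s=p["z_map"][int(round(v)),int(round(u))] if z is None else (z-o[2])/d[2]
    return o+s*d
E
python3 - <<'E'
from h import *
for n in("scene","top"):
    p=shoot(n,f"pics/{n}0.png")
    for l in "stand boom grip nozzle mark nest_print nest_blank screw key_end key_sleeve tape ink_jar water_bottle blank_tube".split():
        for d in spot_point(p,l)[:3]:
            print(n,l,round(d["conf"],2),np.round(d["centre"],3),np.round(proj(p,d["centre"])))
s=telemetry.state();print(s["tool_pos"],s["tool_rot"],s["time"])
E
```

```text
scene stand 0.83 [ 0.529 -0.108  0.   ] [292. 249.]
scene boom 0.71 [ 0.533 -0.106  0.088] [290. 229.]
scene boom 0.32 [ 0.663 -0.225  0.089] [218. 241.]
scene grip 0.71 [ 0.614 -0.18   0.152] [242. 220.]
scene nozzle 0.6 [ 0.662 -0.226  0.088] [218. 240.]
scene mark 0.97 [0.539 0.219 0.062] [401. 303.]
scene mark 0.66 [0.682 0.129 0.066] [333. 327.]
scene mark 0.57 [0.543 0.097 0.064] [356. 278.]
scene nest_print 0.9 [0.68  0.133 0.001] [335. 341.]
scene nest_print 0.78 [0.54  0.217 0.   ] [397. 316.]
scene nest_print 0.75 [0.544 0.096 0.002] [354. 292.]
scene nest_blank 0.88 [ 0.468 -0.298 -0.002] [251. 203.]
scene screw 0.73 [ 0.511 -0.087  0.121] [301. 219.]
scene key_end 0.73 [ 0.515 -0.088  0.123] [300. 219.]
scene key_end 0.57 [ 0.428 -0.055  0.149] [332. 196.]
scene key_sleeve 0.58 [ 0.443 -0.067  0.152] [324. 197.]
scene key_sleeve 0.37 [0.542 0.098 0.061] [356. 279.]
scene tape 0.91 [ 0.728 -0.138 -0.004] [232. 298.]
scene ink_jar 0.73 [ 0.678 -0.255 -0.002] [211. 261.]
scene water_bottle 0.72 [0.361 0.416 0.001] [505. 305.]
scene water_bottle 0.66 [ 0.446 -0.067  0.152] [3
[... 816 characters left out ...]
58] [407. 200.]
top screw 0.79 [ 0.514 -0.092  0.122] [367. 244.]
top key_end 0.74 [ 0.431 -0.056  0.152] [352. 278.]
top key_sleeve 0.74 [ 0.444 -0.063  0.151] [355. 273.]
top key_sleeve 0.37 [ 0.535 -0.108 -0.004] [369. 244.]
top tape 0.98 [ 0.727 -0.141 -0.002] [380. 174.]
top ink_jar 0.77 [ 0.681 -0.254  0.001] [423. 190.]
top ink_jar 0.25 [0.306 0.315 0.   ] [203. 333.]
top ink_jar 0.15 [ 0.515 -0.092  0.122] [366. 244.]
top water_bottle 0.89 [0.357 0.415 0.005] [165. 312.]
top water_bottle 0.32 [ 0.412 -0.078  0.   ] [357. 291.]
top blank_tube 0.79 [ 0.303  0.314 -0.001] [204. 334.]
[0.21206199 0.50747171 0.25627401] [ 1.96619798e-01  9.80479808e-01  9.45083452e-06 -8.86049202e-06] 1.5
```

```bash
python3 - <<'E'
import cv2
a=cv2.imread("pics/top0.png")[120:350,150:480]
b=cv2.imread("pics/scene0.png")[170:370,190:530]
cv2.imwrite("pics/c1.png",cv2.resize(a,(790,550),interpolation=cv2.INTER_CUBIC))
cv2.imwrite("pics/c2.png",cv2.resize(b,(800,470),interpolation=cv2.INTER_CUBIC))
E
```

```text
(no output)
```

View pics/c1.png

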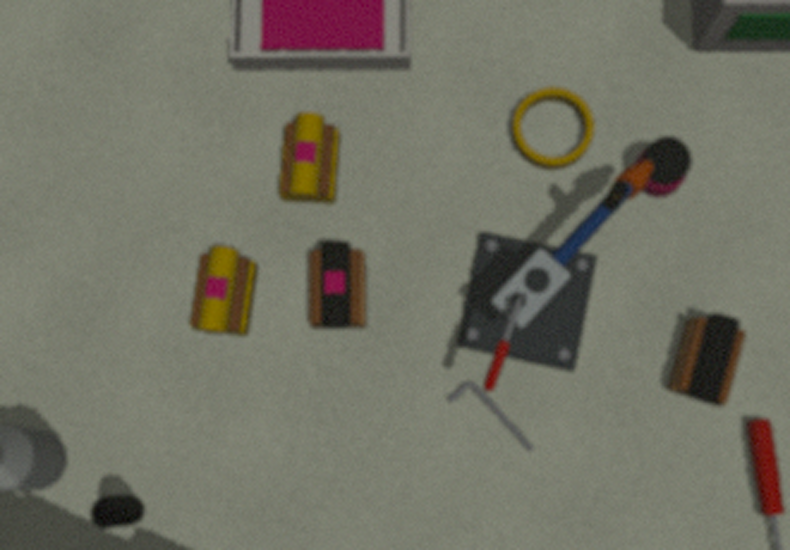

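View pics/c2.png

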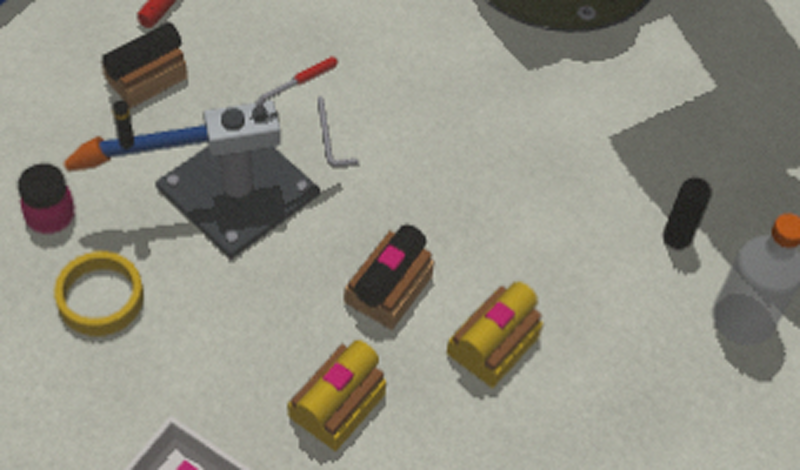

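Three magenta prints show: the black tube in the wooden nest at top px (289,236), and yellow look-alikes at (275,183) and (239,240). The first one fits: its tube is black and it is 0.2 m from the pivot. The enlarged crops confirm it at c1 (336,282) and c2 (391,258). The boom points at about -44°, at the ink jar. The key trails to the back, with its red sleeve at c1 (497,365).

```bash
cat >> h.py <<'E'
def mark_px(p,near):
    hsv=cv2.cvtColor(p["color"],cv2.COLOR_BGR2HSV)
    m=cv2.inRange(hsv,(150,110,60),(178,255,255))
    n,l,s,c=cv2.connectedComponentsWithStats(m)
    i=min(range(1,n),key=lambda i:np.hypot(*(c[i]-near))+(1e3 if s[i,4]<15 else 0)); return c[i],s[i,4]
def avg(labels,near,k=4):
    out={l:[] for l in labels}
    for i in range(k):
        for n in("scene","top"):
            p=read_camera(n)
            for l in labels:
                d=[np.array(q["centre"]) for q in spot_point(p,l)]
                d=[q for q in d if np.linalg.norm(q-near[l])<.035]
                if d: out[l].append((n,d[0]))
    return out
E
python3 - <<'E'
from h import *
for n,px in(("scene",(356,279)),("top",(289,237))):
    p=shoot(n); c,a=mark_px(p,np.array(px)); print(n,c,a,unproj(p,*c,z=.064),unproj(p,*c))
near=dict(boom=(.535,-.105,.092),grip=(.612,-.182,.152),nozzle=(.659,-.224,.09),screw=(.513,-.09,.122),mark=(.543,.096,.064),stand=(.533,-.106,0),key_sleeve=(.445,-.065,.15))
o=avg(list(near),{k:np.array(v) for k,v in near.items()})
for l in o: 
  for n in("scene","top"):
    v=[q for m,q in o[l] if m==n]
    if v: print(l,n,len(v),np.round(np.mean(v,0),4),np.round(np.std(v,0),4))
E
```

```text
scene [356.         278.92682927] 82 [0.54574562 0.09855649 0.064     ] [0.54593438 0.09866165 0.06432754]
top [289.45360825 237.54639175] 97 [0.54051719 0.09415001 0.064     ] [0.54112498 0.09442925 0.06076103]
boom scene 3 [ 0.5325 -0.1066  0.0893] [0.0017 0.0009 0.0009]
boom top 4 [ 0.5367 -0.1086  0.0918] [0.0011 0.0003 0.0014]
grip scene 4 [ 0.612  -0.1826  0.1524] [0.0007 0.001  0.0013]
grip top 4 [ 0.6127 -0.1848  0.1553] [0.0019 0.0007 0.0009]
nozzle scene 4 [ 0.6611 -0.2248  0.0886] [0.0017 0.0007 0.0014]
nozzle top 3 [ 0.6586 -0.2215  0.0927] [0.0009 0.0009 0.0016]
screw scene 4 [ 0.5122 -0.0886  0.1224] [0.0015 0.0002 0.0007]
screw top 4 [ 0.5112 -0.0905  0.1214] [0.0004 0.0017 0.0012]
mark scene 4 [0.5432 0.0968 0.0613] [0.0007 0.0005 0.0016]
mark top 4 [0.5426 0.0947 0.06  ] [0.001  0.0008 0.0006]
stand scene 4 [ 0.5287 -0.1068 -0.0015] [0.0013 0.0021 0.0013]
stand top 4 [ 0.535  -0.106  -0.0023] [0.0021 0.0018 0.0014]
key_sleeve scene 4 [ 0.4455 -0.0662  0.1536] [0.0016 0.0016 0.001 ]
key_sleeve top 4 [ 0.4432 -0.0619  0.1508] [0.0019 0.0014 0.0009]
```

>>> arm_command(rows=[{"xyz": [-160,-121,0],"rot": [0,0,0.43],"jaw": 85},{"xyz": [-160,-121,0],"rot": [0,0,0.43],"jaw": 85},{"xyz": [-160,-121,0],"rot": [0,0,0.43],"jaw": 85},{"xyz": [-160,-121,0],"rot": [0,0,0.43],"jaw": 85},{"xyz": [-318,-241,0],"rot": [0,0,0.87],"jaw": 85},{"xyz": [-318,-241,0],"rot": [0,0,0.87],"jaw": 85},{"xyz": [-318,-241,0],"rot": [0,0,0.87],"jaw": 85},{"xyz": [-318,-241,0],"rot": [0,0,0.87],"jaw": 85},{"xyz": [-318,-241,0],"rot": [0,0,0.87],"jaw": 85},{"xyz": [-636,-483,0],"rot": [0,0,1.74],"jaw": 85},{"xyz": [-636,-483,0],"rot": [0,0,1.74],"jaw": 85},{"xyz": [-636,-483,0],"rot": [0,0,1.74],"jaw": 85},{"xyz": [-636,-483,0],"rot": [0,0,1.74],"jaw": 85},{"xyz": [-636,-483,0],"rot": [0,0,1.74],"jaw": 85},{"xyz": [-636,-483,0],"rot": [0,0,1.74],"jaw": 85},{"xyz": [-636,-483,0],"rot": [0,0,1.74],"jaw": 85},{"xyz": [-636,-483,0],"rot": [0,0,1.74],"jaw": 85},{"xyz": [-636,-483,0],"rot": [0,0,1.74],"jaw": 85},{"xyz": [-636,-483,0],"rot": [0,0,1.74],"jaw": 85},{"xyz": [-636,-483,0],"rot": [0,0,1.74],"jaw": 85}])

```text
time: 6.47
tool_pos: [0.6138, -0.1885, 0.255]
tool_rot: [0.877, 0.48, -0.0, -0.0]
contact_force: [-1.2, 0.5, -0.9]
opening: 0.0852
grasp_force: 0.0
```

>>> arm_command(rows=[{"xyz": [0,0,0],"rot": [0,0,1.745],"jaw": 85},{"xyz": [0,0,0],"rot": [0,0,1.745],"jaw": 85},{"xyz": [0,0,0],"rot": [0,0,1.745],"jaw": 85},{"xyz": [0,0,0],"rot": [0,0,1.745],"jaw": 85},{"xyz": [0,0,0],"rot": [0,0,1.745],"jaw": 85},{"xyz": [0,0,0],"rot": [0,0,1.745],"jaw": 85},{"xyz": [0,0,0],"rot": [0,0,1.745],"jaw": 85},{"xyz": [0,0,0],"rot": [0,0,1.745],"jaw": 85},{"xyz": [0,0,0],"rot": [0,0,1.745],"jaw": 85},{"xyz": [0,0,0],"rot": [0,0,1.745],"jaw": 85},{"xyz": [0,0,0],"rot": [0,0,1.745],"jaw": 85},{"xyz": [0,0,0],"rot": [0,0,1.745],"jaw": 85},{"xyz": [0,0,0],"rot": [0,0,1.745],"jaw": 85},{"xyz": [0,0,0],"rot": [0,0,1.745],"jaw": 85},{"xyz": [0,0,0],"rot": [0,0,1.745],"jaw": 85},{"xyz": [0,0,0],"rot": [0,0,1.745],"jaw": 85}])

```text
time: 7.8
tool_pos: [0.6126, -0.1832, 0.2563]
tool_rot: [0.933, -0.359, -0.0, 0.0]
contact_force: [-0.4, 0.1, 0.2]
opening: 0.0852
grasp_force: 0.0
```

>>> arm_command(rows=[{"xyz": [0,0,30],"rot": [0,0,0],"jaw": 85},{"xyz": [0,0,60],"rot": [0,0,0],"jaw": 85},{"xyz": [0,0,85],"rot": [0,0,0],"jaw": 85},{"xyz": [0,0,100],"rot": [0,0,0],"jaw": 60},{"xyz": [0,0,100],"rot": [0,0,0],"jaw": 40},{"xyz": [0,0,100],"rot": [0,0,0],"jaw": 24},{"xyz": [0,0,100],"rot": [0,0,0],"jaw": 10},{"xyz": [0,0,100],"rot": [0,0,0],"jaw": 10},{"xyz": [0,0,100],"rot": [0,0,0],"jaw": 10},{"xyz": [0,0,100],"rot": [0,0,0],"jaw": 10},{"xyz": [0,0,100],"rot": [0,0,0],"jaw": 10},{"xyz": [0,0,100],"rot": [0,0,0],"jaw": 10}])

```text
time: 8.8
tool_pos: [0.6134, -0.1833, 0.158]
tool_rot: [0.933, -0.361, 0.001, -0.0]
contact_force: [2.4, 2.5, 6.9]
opening: 0.0147
grasp_force: 58.3
```

```bash
python3 - <<'E'
from h import *
s=telemetry.state();print({k:np.round(s[k],4) for k in("time","joints","tool_pos","tool_rot","contact_force","wrist_torque","opening","grasp_force")})
# waypoints: pivot C, rotate by th; in tool axes at start
C=np.array([.5325,-.1075]); G=s["tool_pos"][:2]; q=s["tool_rot"]; a=2*np.arctan2(q[1],q[0])
X=np.array([np.cos(a),np.sin(a)]);Y=np.array([np.sin(a),-np.cos(a)])
M=np.array([.5425,.0962]); r=G-C; print(np.linalg.norm(r),np.degrees(np.arctan2(*r[::-1])),np.degrees(np.arctan2(*(M-C)[::-1])))
for t in range(5,136,5):
    R=cv2.getRotationMatrix2D((0,0),-t,1)[:,:2]; t_=np.radians(t)
    R=np.array([[np.cos(t_),-np.sin(t_)],[np.sin(t_),np.cos(t_)]])
    d=C+R@r*.11/np.linalg.norm(r)-C-r; print(t,np.round(1000*X@d),np.round(1000*Y@d),round(-t_,3))
E
```

```text
{'time': np.float64(8.8), 'joints': array([-3.4780e-01,  5.8580e-01,  1.3473e+00,  4.0000e-04,  1.2055e+00,
        1.9615e+00]), 'tool_pos': array([ 0.6134, -0.1833,  0.158 ]), 'tool_rot': array([ 9.326e-01, -3.609e-01,  1.500e-03, -2.000e-04]), 'contact_force': array([2.3713, 2.4531, 6.859 ]), 'wrist_torque': array([ 0.2932, -0.1359, -0.0391]), 'opening': np.float64(0.0147), 'grasp_force': np.float64(58.3392)}
0.11087343243935319 -43.163506290935395 87.1895032768749
5 -1.0 -10.0 -0.087
10 -2.0 -19.0 -0.175
15 -4.0 -29.0 -0.262
20 -7.0 -38.0 -0.349
25 -10.0 -47.0 -0.436
30 -15.0 -55.0 -0.524
35 -20.0 -63.0 -0.611
40 -26.0 -71.0 -0.698
45 -32.0 -78.0 -0.785
50 -39.0 -85.0 -0.873
55 -46.0 -91.0 -0.96
60 -54.0 -96.0 -1.047
65 -63.0 -101.0 -1.134
70 -72.0 -104.0 -1.222
75 -81.0 -107.0 -1.309
80 -90.0 -110.0 -1.396
85 -100.0 -111.0 -1.484
90 -109.0 -112.0 -1.571
95 -119.0 -111.0 -1.658
100 -128.0 -110.0 -1.745
105 -138.0 -108.0 -1.833
110 -147.0 -106.0 -1.92
115 -156.0 -102.0 -2.007
120 -164.0 -98.0 -2.094
125 -173.0 -93.0 -2.182
130 -180.0 -87.0 -2.269
135 -187.0 -81.0 -2.356
```

>>> arm_command(rows=[{"xyz": [-1,-10,0],"rot": [0,0,-0.087],"jaw": 10},{"xyz": [-2,-19,0],"rot": [0,0,-0.175],"jaw": 10},{"xyz": [-4,-29,0],"rot": [0,0,-0.262],"jaw": 10},{"xyz": [-7,-38,0],"rot": [0,0,-0.349],"jaw": 10},{"xyz": [-10,-47,0],"rot": [0,0,-0.436],"jaw": 10},{"xyz": [-15,-55,0],"rot": [0,0,-0.524],"jaw": 10},{"xyz": [-20,-63,0],"rot": [0,0,-0.611],"jaw": 10},{"xyz": [-26,-71,0],"rot": [0,0,-0.698],"jaw": 10},{"xyz": [-32,-78,0],"rot": [0,0,-0.785],"jaw": 10},{"xyz": [-39,-85,0],"rot": [0,0,-0.873],"jaw": 10},{"xyz": [-46,-91,0],"rot": [0,0,-0.96],"jaw": 10},{"xyz": [-54,-96,0],"rot": [0,0,-1.047],"jaw": 10},{"xyz": [-54,-96,0],"rot": [0,0,-1.047],"jaw": 10},{"xyz": [-54,-96,0],"rot": [0,0,-1.047],"jaw": 10}])

```text
time: 9.97
tool_pos: [0.6386, -0.0759, 0.158]
tool_rot: [0.988, 0.154, 0.002, 0.001]
contact_force: [8.0, 1.2, 4.2]
opening: 0.0146
grasp_force: 59.0
```

>>> arm_command(rows=[{"xyz": [-1,-10,0],"rot": [0,0,-0.087],"jaw": 10},{"xyz": [-2,-19,0],"rot": [0,0,-0.175],"jaw": 10},{"xyz": [-4,-29,0],"rot": [0,0,-0.262],"jaw": 10},{"xyz": [-7,-38,0],"rot": [0,0,-0.349],"jaw": 10},{"xyz": [-10,-47,0],"rot": [0,0,-0.436],"jaw": 10},{"xyz": [-15,-55,0],"rot": [0,0,-0.524],"jaw": 10},{"xyz": [-20,-63,0],"rot": [0,0,-0.611],"jaw": 10},{"xyz": [-26,-71,0],"rot": [0,0,-0.698],"jaw": 10},{"xyz": [-32,-78,0],"rot": [0,0,-0.785],"jaw": 10},{"xyz": [-39,-85,0],"rot": [0,0,-0.873],"jaw": 10},{"xyz": [-46,-91,0],"rot": [0,0,-0.96],"jaw": 10},{"xyz": [-54,-96,0],"rot": [0,0,-1.047],"jaw": 10},{"xyz": [-63,-101,0],"rot": [0,0,-1.134],"jaw": 10},{"xyz": [-72,-104,0],"rot": [0,0,-1.222],"jaw": 10},{"xyz": [-72,-104,0],"rot": [0,0,-1.222],"jaw": 10},{"xyz": [-72,-104,0],"rot": [0,0,-1.222],"jaw": 10}])

```text
time: 11.3
tool_pos: [0.5377, 0.0026, 0.158]
tool_rot: [0.721, 0.693, 0.002, 0.0]
contact_force: [-2.6, 12.5, 9.9]
opening: 0.0148
grasp_force: 60.6
```

```bash
cat >> h.py <<'E'
def look():
    near=dict(boom=(.533,-.107,.092),nozzle=(.54,.065,.09),screw=(.532,-.135,.122),grip=(.538,.003,.152),mark=(.543,.096,.064),key_sleeve=(.54,-.20,.15),key_end=(.54,-.22,.15))
    o=avg(list(near),{k:np.array(v) for k,v in near.items()},3)
    r={}
    for l in o:
      for n in("scene","top"):
        v=[q for m,q in o[l] if m==n]
        if v: r[l,n]=np.mean(v,0); print(l,n,len(v),np.round(r[l,n],4))
    s=telemetry.state();print({k:np.round(s[k],4) for k in("time","tool_pos","tool_rot","contact_force","opening")})
    return r
E
python3 - <<'E'
from h import *
look()
p=shoot("top","pics/t1.png");q=shoot("scene","pics/s1.png")
a=cv2.resize(p["color"][170:310,230:430],(800,560),interpolation=cv2.INTER_CUBIC)
cv2.imwrite("pics/t1c.png",a)
E
```

```text
boom scene 3 [ 0.5327 -0.1072  0.0903]
boom top 3 [ 0.5354 -0.1091  0.0936]
nozzle scene 3 [0.5421 0.063  0.0891]
screw scene 3 [ 0.5337 -0.135   0.1214]
screw top 3 [ 0.5324 -0.1374  0.122 ]
grip scene 3 [0.5372 0.0007 0.1539]
mark scene 3 [0.5422 0.0972 0.0633]
mark top 3 [0.542  0.0949 0.0602]
key_sleeve scene 3 [ 0.5588 -0.2062  0.1516]
key_sleeve top 3 [ 0.5526 -0.1967  0.1491]
key_end scene 3 [ 0.564  -0.2185  0.1477]
key_end top 3 [ 0.5671 -0.2182  0.1488]
{'time': np.float64(13.7), 'tool_pos': array([0.5377, 0.0026, 0.158 ]), 'tool_rot': array([0.721 , 0.6929, 0.0014, 0.    ]), 'contact_force': array([-4.3603, 12.73  , 12.2336]), 'opening': np.float64(0.0146)}
```

View pics/t1c.png

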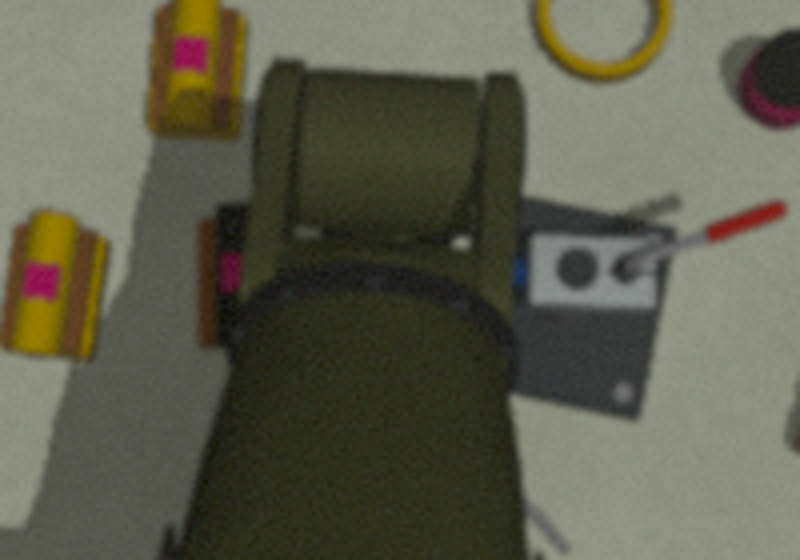

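>>> arm_command(rows=[{"xyz": [0,0,0],"rot": [0,0,0],"jaw": 42},{"xyz": [0,0,0],"rot": [0,0,0],"jaw": 42},{"xyz": [0,0,0],"rot": [0,0,0],"jaw": 42},{"xyz": [0,0,0],"rot": [0,0,0],"jaw": 42},{"xyz": [0,0,-20],"rot": [0,0,0],"jaw": 42},{"xyz": [0,0,-55],"rot": [0,0,0],"jaw": 42},{"xyz": [0,0,-90],"rot": [0,0,0],"jaw": 42},{"xyz": [-40,4,-110],"rot": [0,0,-0.1],"jaw": 0},{"xyz": [-80,8,-110],"rot": [0,0,-0.2],"jaw": 0},{"xyz": [-120,12,-110],"rot": [0,0,-0.3],"jaw": 0},{"xyz": [-160,15,-110],"rot": [0,0,-0.415],"jaw": 0},{"xyz": [-200,18,-110],"rot": [0,0,-0.415],"jaw": 0},{"xyz": [-240,21,-110],"rot": [0,0,-0.415],"jaw": 0},{"xyz": [-280,23,-110],"rot": [0,0,-0.415],"jaw": 0},{"xyz": [-320,25,-110],"rot": [0,0,-0.415],"jaw": 0},{"xyz": [-320,25,-110],"rot": [0,0,-0.415],"jaw": 0},{"xyz": [-320,25,-110],"rot": [0,0,-0.415],"jaw": 0}])

```text
time: 15.22
tool_pos: [0.5485, -0.3215, 0.2654]
tool_rot: [0.565, 0.825, -0.0, -0.001]
contact_force: [0.6, 0.5, -0.2]
opening: -0.0003
grasp_force: 0.0
```

```bash
python3 - <<'E'
from h import *
r=look()
az=lambda d:round(float(np.degrees(np.arctan2(d[1],d[0]))),2)
for n in("scene","top"):
    g=lambda l:r[l,n]
    try: print(n,"screw-nozzle",az(g("nozzle")-g("screw")),"screw-grip",az(g("grip")-g("screw")),"screw-mark",az(g("mark")-g("screw")),"piv-mark",az(g("mark")-g("boom")),"piv-noz",az(g("nozzle")-g("boom")),"key",az(g("key_end")-g("screw")))
    except KeyError as e: print(n,e)
p=shoot("top");q=shoot("scene")
cv2.imwrite("pics/t2c.png",cv2.resize(p["color"][190:310,260:420],(800,600),interpolation=cv2.INTER_CUBIC))
E
```

```text
boom scene 2 [ 0.5346 -0.1076  0.0914]
boom top 3 [ 0.535  -0.1075  0.0906]
nozzle scene 3 [0.5414 0.0625 0.0878]
nozzle top 2 [0.539  0.0656 0.0928]
screw scene 3 [ 0.5319 -0.1352  0.1227]
screw top 3 [ 0.5326 -0.1382  0.1191]
grip scene 3 [0.538  0.0028 0.1529]
grip top 3 [5.372e-01 3.000e-04 1.559e-01]
mark scene 3 [0.5428 0.0986 0.0616]
mark top 3 [0.5437 0.0962 0.0613]
key_sleeve scene 3 [ 0.5554 -0.2006  0.1523]
key_sleeve top 3 [ 0.5525 -0.1976  0.1499]
key_end scene 3 [ 0.5648 -0.2203  0.1468]
key_end top 3 [ 0.5655 -0.2177  0.1485]
{'time': np.float64(17.6167), 'tool_pos': array([ 0.5492, -0.3195,  0.2663]), 'tool_rot': array([ 0.5633,  0.8262, -0.    , -0.    ]), 'contact_force': array([-0.0941,  0.1027,  0.6837]), 'opening': np.float64(-0.0003)}
scene screw-nozzle 87.24 screw-grip 87.48 screw-mark 87.33 piv-mark 87.71 piv-noz 87.68 key -68.85
top screw-nozzle 88.19 screw-grip 88.1 screw-mark 87.28 piv-mark 87.55 piv-noz 88.67 key -67.53
```

View pics/t2c.png

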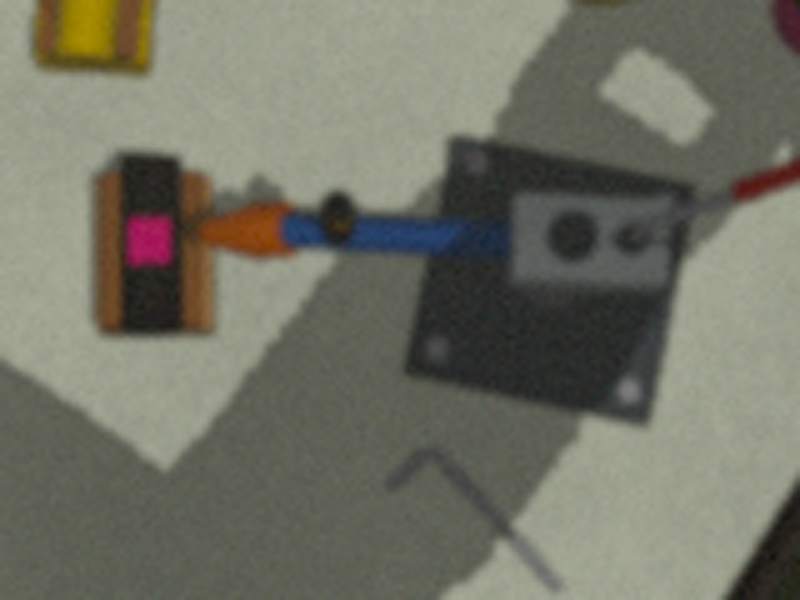

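>>> arm_command(rows=[{"xyz": [27,21,0],"rot": [0,0,0],"jaw": 0},{"xyz": [54,42,0],"rot": [0,0,0],"jaw": 0},{"xyz": [80,63,0],"rot": [0,0,0],"jaw": 0},{"xyz": [107,84,0],"rot": [0,0,0],"jaw": 0},{"xyz": [107,84,30],"rot": [0,0,0],"jaw": 0},{"xyz": [107,84,60],"rot": [0,0,0],"jaw": 0},{"xyz": [107,84,90],"rot": [0,0,0],"jaw": 0},{"xyz": [107,84,116],"rot": [0,0,0],"jaw": 0},{"xyz": [107,84,116],"rot": [0,0,0],"jaw": 0},{"xyz": [107,84,116],"rot": [0,0,0],"jaw": 0},{"xyz": [107,84,116],"rot": [0,0,0],"jaw": 0}])

```text
time: 18.63
tool_pos: [0.589, -0.1896, 0.1523]
tool_rot: [0.563, 0.826, 0.0, 0.001]
contact_force: [0.8, -0.1, 0.5]
opening: 0.0
grasp_force: 0.0
```

```bash
cat >> h.py <<'E'
def arc(S=(.5325,-.1360),angs=range(2,61,2)):
    s=telemetry.state();q=s["tool_rot"];a=2*np.arctan2(q[1],q[0])
    X=np.array([np.cos(a),np.sin(a)]);Y=np.array([np.sin(a),-np.cos(a)])
    r=np.array(s["tool_pos"][:2])-S; print(s["tool_pos"],np.degrees(a),np.linalg.norm(r),np.degrees(np.arctan2(*r[::-1])),s["contact_force"])
    for t in angs:
        t_=np.radians(-t);R=np.array([[np.cos(t_),-np.sin(t_)],[np.sin(t_),np.cos(t_)]]);d=1000*(R@r-r)
        print(t,round(X@d,1),round(Y@d,1),round(-t_,4))
E
python3 -c "
from h import *
arc(angs=[4,8,12,16,20,24,28,32,36,40,44,48,52,56,60])"
```

```text
[ 0.58896412 -0.18955527  0.15228096] 111.42273876888434 0.07782264028673587 -43.485485653467315 [ 0.81899573 -0.13439629  0.53113968]
4 -2.1 -5.0 0.0698
8 -3.9 -10.1 0.1396
12 -5.3 -15.4 0.2094
16 -6.4 -20.7 0.2793
20 -7.0 -26.1 0.3491
24 -7.3 -31.5 0.4189
28 -7.2 -37.0 0.4887
32 -6.8 -42.4 0.5585
36 -5.9 -47.7 0.6283
40 -4.7 -53.0 0.6981
44 -3.1 -58.2 0.7679
48 -1.2 -63.3 0.8378
52 1.1 -68.2 0.9076
56 3.7 -73.0 0.9774
60 6.7 -77.5 1.0472
```

>>> arm_command(rows=[{"xyz": [-2.1,-5,0],"rot": [0,0,0.07],"jaw": 0},{"xyz": [-3.9,-10.1,0],"rot": [0,0,0.14],"jaw": 0},{"xyz": [-5.3,-15.4,0],"rot": [0,0,0.209],"jaw": 0},{"xyz": [-6.4,-20.7,0],"rot": [0,0,0.279],"jaw": 0},{"xyz": [-7,-26.1,0],"rot": [0,0,0.349],"jaw": 0},{"xyz": [-7.3,-31.5,0],"rot": [0,0,0.419],"jaw": 0},{"xyz": [-7.2,-37,0],"rot": [0,0,0.489],"jaw": 0},{"xyz": [-6.8,-42.4,0],"rot": [0,0,0.559],"jaw": 0},{"xyz": [-5.9,-47.7,0],"rot": [0,0,0.628],"jaw": 0},{"xyz": [-4.7,-53,0],"rot": [0,0,0.698],"jaw": 0},{"xyz": [-4.7,-53,0],"rot": [0,0,0.698],"jaw": 0},{"xyz": [-4.7,-53,0],"rot": [0,0,0.698],"jaw": 0}])

```text
time: 19.63
tool_pos: [0.5413, -0.2134, 0.1522]
tool_rot: [0.811, 0.585, 0.001, 0.001]
contact_force: [0.7, -0.5, 0.4]
opening: -0.0003
grasp_force: 0.5
```

```bash
python3 - <<'E'
from h import *
arc(angs=[2,4,6,8])
E
```

```text
[ 0.54134481 -0.21341448  0.15224065] 71.53969001732884 0.07791811493911815 -83.48206656681273 [ 0.7023636  -0.53306851  0.38016342]
2 -1.1 -2.5 0.0349
4 -2.1 -5.0 0.0698
6 -3.1 -7.6 0.1047
8 -3.9 -10.2 0.1396
```

>>> arm_command(rows=[{"xyz": [-1.1,-2.5,0],"rot": [0,0,0.035],"jaw": 0},{"xyz": [-2.1,-5,0],"rot": [0,0,0.07],"jaw": 0},{"xyz": [-3.1,-7.6,0],"rot": [0,0,0.105],"jaw": 0},{"xyz": [-3.9,-10.2,0],"rot": [0,0,0.14],"jaw": 0},{"xyz": [-3.9,-10.2,0],"rot": [0,0,0.14],"jaw": 0},{"xyz": [-3.9,-10.2,0],"rot": [0,0,0.14],"jaw": 0}])

```text
time: 20.13
tool_pos: [0.5303, -0.2135, 0.1511]
tool_rot: [0.85, 0.527, 0.0, 0.001]
contact_force: [2.1, -1.4, 0.5]
opening: -0.0002
grasp_force: 0.7
```

```bash
python3 - <<'E'
from h import *
p=shoot("scene"); cv2.imwrite("pics/s3.png",cv2.resize(p["color"][160:310,220:420],(800,600),interpolation=cv2.INTER_CUBIC))
for l in("screw","key_end","key_sleeve"):
    print(l,[(round(d["conf"],2),np.round(d["centre"],3)) for d in spot_point(p,l)[:2]])
print(telemetry.state()["contact_force"])
E
```

```text
screw [(0.96, array([ 0.533, -0.135,  0.119]))]
key_end [(0.67, array([ 0.507, -0.222,  0.152]))]
key_sleeve [(0.57, array([ 0.509, -0.204,  0.155]))]
[ 1.29236682 -0.63536071  1.20904754]
```

View pics/s3.png

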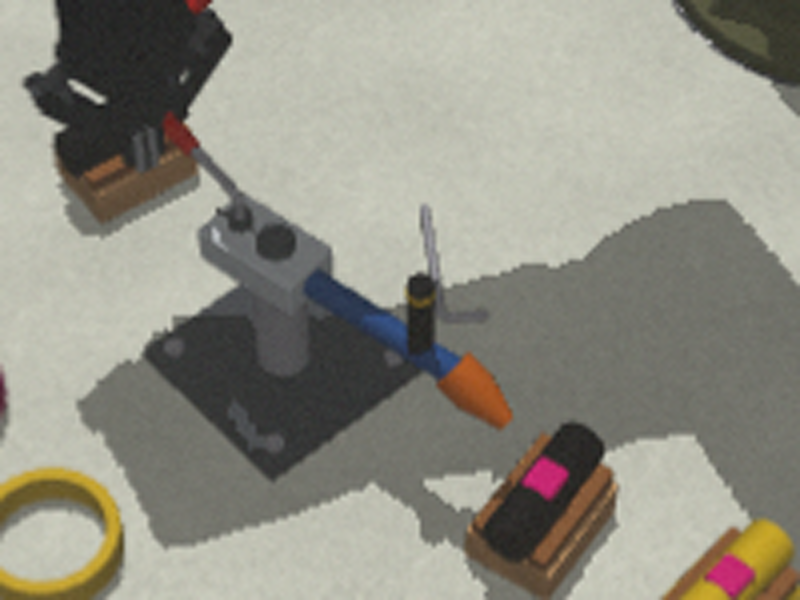

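The finger (crop px 145,148) is pushing the red sleeve (180,132), and the key has turned about 38°. The nozzle still points at the print. From here I go in small steps.

>>> arm_command(rows=[{"xyz": [-0.5,-1.2,0],"rot": [0,0,0.017],"jaw": 0},{"xyz": [-1.1,-2.5,0],"rot": [0,0,0.035],"jaw": 0},{"xyz": [-1.1,-2.5,0],"rot": [0,0,0.035],"jaw": 0}])

```text
time: 20.58
tool_pos: [0.5268, -0.2132, 0.1502]
tool_rot: [0.86, 0.51, -0.0, -0.0]
contact_force: [1.6, 0.2, 1.5]
opening: 0.0003
grasp_force: 0.7
```

>>> arm_command(rows=[{"xyz": [-0.5,-1.2,0],"rot": [0,0,0.017],"jaw": 0},{"xyz": [-1.1,-2.5,0],"rot": [0,0,0.035],"jaw": 0},{"xyz": [-1.1,-2.5,0],"rot": [0,0,0.035],"jaw": 0}])

```text
time: 20.83
tool_pos: [0.5241, -0.213, 0.1503]
tool_rot: [0.869, 0.495, -0.0, -0.0]
contact_force: [0.3, 0.3, 1.7]
opening: 0.0
grasp_force: 0.7
```

>>> arm_command(rows=[{"xyz": [-0.5,-1.2,0],"rot": [0,0,0.017],"jaw": 0},{"xyz": [-1.1,-2.5,0],"rot": [0,0,0.035],"jaw": 0},{"xyz": [-1.1,-2.5,0],"rot": [0,0,0.035],"jaw": 0}])

```text
time: 21.08
tool_pos: [0.5214, -0.2127, 0.1503]
tool_rot: [0.878, 0.479, -0.0, -0.0]
contact_force: [1.7, 0.3, 0.5]
opening: -0.0
grasp_force: 0.7
```

>>> arm_command(rows=[{"xyz": [-0.5,-1.2,0],"rot": [0,0,0.017],"jaw": 0},{"xyz": [-1.1,-2.5,0],"rot": [0,0,0.035],"jaw": 0},{"xyz": [-1.1,-2.5,0],"rot": [0,0,0.035],"jaw": 0}])

```text
time: 21.33
tool_pos: [0.5187, -0.2123, 0.1503]
tool_rot: [0.886, 0.464, -0.0, -0.0]
contact_force: [1.2, -0.1, 1.7]
opening: 0.0004
grasp_force: 0.7
```

>>> arm_command(rows=[{"xyz": [-0.5,-1.2,0],"rot": [0,0,0.017],"jaw": 0},{"xyz": [-1.1,-2.5,0],"rot": [0,0,0.035],"jaw": 0},{"xyz": [-1.1,-2.5,0],"rot": [0,0,0.035],"jaw": 0}])

```text
time: 21.58
tool_pos: [0.516, -0.2118, 0.1503]
tool_rot: [0.894, 0.448, -0.0, -0.0]
contact_force: [1.4, 0.3, 0.6]
opening: -0.0003
grasp_force: 0.7
```

>>> arm_command(rows=[{"xyz": [-0.5,-1.2,0],"rot": [0,0,0.017],"jaw": 0},{"xyz": [-1.1,-2.5,0],"rot": [0,0,0.035],"jaw": 0},{"xyz": [-1.1,-2.5,0],"rot": [0,0,0.035],"jaw": 0}])

```text
time: 21.83
tool_pos: [0.5133, -0.2111, 0.1503]
tool_rot: [0.902, 0.433, -0.0, -0.0]
contact_force: [0.8, -0.8, 1.3]
opening: -0.0002
grasp_force: 0.7
```

>>> arm_command(rows=[{"xyz": [-0.5,-1.2,0],"rot": [0,0,0.017],"jaw": 0},{"xyz": [-1.1,-2.5,0],"rot": [0,0,0.035],"jaw": 0},{"xyz": [-1.1,-2.5,0],"rot": [0,0,0.035],"jaw": 0}])

```text
time: 22.08
tool_pos: [0.5107, -0.2104, 0.1503]
tool_rot: [0.909, 0.417, -0.0, -0.0]
contact_force: [0.8, -1.2, 1.0]
opening: -0.0001
grasp_force: 0.7
```

>>> arm_command(rows=[{"xyz": [-0.5,-1.2,0],"rot": [0,0,0.017],"jaw": 0},{"xyz": [-1.1,-2.5,0],"rot": [0,0,0.035],"jaw": 0},{"xyz": [-1.1,-2.5,0],"rot": [0,0,0.035],"jaw": 0}])

```text
time: 22.33
tool_pos: [0.5081, -0.2096, 0.1503]
tool_rot: [0.916, 0.401, -0.0, -0.0]
contact_force: [1.6, -1.0, 0.5]
opening: 0.0002
grasp_force: 0.7
```

>>> arm_command(rows=[{"xyz": [-0.5,-1.2,0],"rot": [0,0,0.017],"jaw": 0},{"xyz": [-1.1,-2.5,0],"rot": [0,0,0.035],"jaw": 0},{"xyz": [-1.1,-2.5,0],"rot": [0,0,0.035],"jaw": 0}])

```text
time: 22.58
tool_pos: [0.5055, -0.2087, 0.1503]
tool_rot: [0.923, 0.385, -0.0, -0.0]
contact_force: [0.0, -0.2, 1.4]
opening: -0.0002
grasp_force: 0.7
```

>>> arm_command(rows=[{"xyz": [-0.5,-1.2,0],"rot": [0,0,0.017],"jaw": 0},{"xyz": [-1.1,-2.5,0],"rot": [0,0,0.035],"jaw": 0},{"xyz": [-1.1,-2.5,0],"rot": [0,0,0.035],"jaw": 0}])

```text
time: 22.83
tool_pos: [0.5029, -0.2078, 0.1503]
tool_rot: [0.93, 0.369, -0.0, -0.0]
contact_force: [1.9, -1.1, 1.3]
opening: -0.0002
grasp_force: 0.7
```

>>> arm_command(rows=[{"xyz": [-0.5,-1.2,0],"rot": [0,0,0.017],"jaw": 0},{"xyz": [-1.1,-2.5,0],"rot": [0,0,0.035],"jaw": 0},{"xyz": [-1.1,-2.5,0],"rot": [0,0,0.035],"jaw": 0}])

```text
time: 23.08
tool_pos: [0.5004, -0.2067, 0.1503]
tool_rot: [0.936, 0.352, -0.0, -0.0]
contact_force: [0.5, 0.0, 1.3]
opening: -0.0
grasp_force: 0.7
```

>>> arm_command(rows=[{"xyz": [-0.5,-1.2,0],"rot": [0,0,0.017],"jaw": 0},{"xyz": [-1.1,-2.5,0],"rot": [0,0,0.035],"jaw": 0},{"xyz": [-1.1,-2.5,0],"rot": [0,0,0.035],"jaw": 0}])

```text
time: 23.33
tool_pos: [0.4981, -0.2056, 0.1503]
tool_rot: [0.942, 0.336, 0.0, 0.0]
contact_force: [1.6, -2.4, 0.4]
opening: 0.0001
grasp_force: 1.3
```

>>> arm_command(rows=[{"xyz": [-0.5,-1.2,0],"rot": [0,0,0.017],"jaw": 0},{"xyz": [-0.5,-1.2,0],"rot": [0,0,0.017],"jaw": 0}])

```text
time: 23.5
tool_pos: [0.497, -0.2051, 0.1504]
tool_rot: [0.945, 0.328, 0.0, 0.0]
contact_force: [1.8, -3.6, 1.3]
opening: 0.0001
grasp_force: 1.8
```

>>> arm_command(rows=[{"xyz": [-0.5,-1.2,0],"rot": [0,0,0.017],"jaw": 0},{"xyz": [-0.5,-1.2,0],"rot": [0,0,0.017],"jaw": 0}])

```text
time: 23.67
tool_pos: [0.4959, -0.2045, 0.1504]
tool_rot: [0.947, 0.32, 0.0, 0.0]
contact_force: [4.0, -2.7, 1.0]
opening: -0.0
grasp_force: 2.4
```

>>> arm_command(rows=[{"xyz": [-0.5,-1.2,0],"rot": [0,0,0.017],"jaw": 0},{"xyz": [-0.5,-1.2,0],"rot": [0,0,0.017],"jaw": 0}])

```text
time: 23.83
tool_pos: [0.4949, -0.2039, 0.1505]
tool_rot: [0.95, 0.312, 0.0, 0.0]
contact_force: [2.9, -4.4, 1.7]
opening: -0.0
grasp_force: 2.9
```

```bash
python3 - <<'E'
from h import *
F=[]
for i in range(6):
    p=read_camera("scene"); F.append(telemetry.state()["contact_force"])
F=np.array(F);m=F.mean(0);s=telemetry.state();q=s["tool_rot"];a=2*np.arctan2(q[1],q[0])
print(m,F.std(0),np.hypot(*m[:2]),"Fy_tool",m[:2]@[np.sin(a),-np.cos(a)],s["tool_pos"],s["grasp_force"])
S=None
for l in("screw","key_end","key_sleeve","nozzle","boom"):
    print(l,[(round(d["conf"],2),np.round(d["centre"],3)) for d in spot_point(p,l)[:1]])
E
```

```text
[ 3.61581696 -4.45601187  1.11263307] [0.51391224 0.36163954 0.57781629] 5.738481857743938 Fy_tool 5.732401298193448 [ 0.49494821 -0.2039786   0.15047664] 2.8786566853523254
screw [(0.77, array([ 0.533, -0.133,  0.123]))]
key_end [(0.66, array([ 0.47 , -0.201,  0.152]))]
key_sleeve [(0.45, array([ 0.483, -0.188,  0.152]))]
nozzle [(0.81, array([0.545, 0.061, 0.089]))]
boom [(0.76, array([ 0.533, -0.108,  0.092]))]
```

>>> arm_command(rows=[{"xyz": [-0.5,-1.2,0],"rot": [0,0,0.017],"jaw": 0},{"xyz": [-0.9,-2.2,0],"rot": [0,0,0.031],"jaw": 0},{"xyz": [-0.9,-2.2,0],"rot": [0,0,0.031],"jaw": 0},{"xyz": [-0.9,-2.2,0],"rot": [0,0,0.031],"jaw": 0}])

```text
time: 24.72
tool_pos: [0.493, -0.2029, 0.1506]
tool_rot: [0.955, 0.298, 0.0, 0.001]
contact_force: [5.0, -6.2, -0.2]
opening: -0.0001
grasp_force: 3.9
```

```bash
python3 - <<'E'
from h import *
F=[]
for i in range(12):
    p=read_camera("scene"); F.append(telemetry.state()["contact_force"])
F=np.array(F);m=F.mean(0);s=telemetry.state()
print(m,np.hypot(*m[:2]),s["tool_pos"],s["tool_rot"],s["grasp_force"],s["time"])
E
```

```text
[ 4.56881788 -6.02418747  0.97017584] 7.5607494000827575 [ 0.49309703 -0.20295766  0.15059962] [9.54640965e-01 2.97758116e-01 4.72945668e-04 7.13179872e-04] 3.8496628403663635 25.3167
```

>>> arm_command(rows=[{"xyz": [0,3,0],"rot": [0,0,0],"jaw": 0},{"xyz": [0,8,0],"rot": [0,0,0],"jaw": 0},{"xyz": [0,15,0],"rot": [0,0,0],"jaw": 0},{"xyz": [0,22,0],"rot": [0,0,0],"jaw": 0},{"xyz": [0,22,-25],"rot": [0,0,0],"jaw": 0},{"xyz": [0,22,-60],"rot": [0,0,0],"jaw": 0},{"xyz": [0,22,-95],"rot": [0,0,0],"jaw": 0},{"xyz": [-35,42,-110],"rot": [0,0,0],"jaw": 0},{"xyz": [-70,62,-110],"rot": [0,0,0],"jaw": 0},{"xyz": [-100,80,-110],"rot": [0,0,0],"jaw": 0},{"xyz": [-120,95,-110],"rot": [0,0,0],"jaw": 0},{"xyz": [-120,95,-110],"rot": [0,0,0],"jaw": 0},{"xyz": [-120,95,-110],"rot": [0,0,0],"jaw": 0}])

```text
time: 26.4
tool_pos: [0.4474, -0.35, 0.2598]
tool_rot: [0.955, 0.297, -0.0, -0.001]
contact_force: [1.3, 0.3, 0.5]
opening: 0.0002
grasp_force: 0.0
```

```bash
python3 - <<'E'
from h import *
h=__import__("h")
near=dict(boom=(.533,-.107,.092),nozzle=(.54,.065,.09),screw=(.532,-.135,.122),grip=(.538,.003,.152),mark=(.543,.096,.064),key_end=(.47,-.2,.15))
o=avg(list(near),{k:np.array(v) for k,v in near.items()},4)
az=lambda d:round(float(np.degrees(np.arctan2(d[1],d[0]))),2)
for n in("scene","top"):
    g={l:np.mean([q for m,q in o[l] if m==n],0) for l in o if any(m==n for m,q in o[l])}
    print({k:np.round(v,4) for k,v in g.items()})
    print(n,"s-noz",az(g["nozzle"]-g["screw"]),"s-grip",az(g["grip"]-g["screw"]),"s-mark",az(g["mark"]-g["screw"]),"p-mark",az(g["mark"]-g["boom"]))
p=shoot("top")
cv2.imwrite("pics/t4c.png",cv2.resize(p["color"][190:310,260:420],(800,600),interpolation=cv2.INTER_CUBIC))
print(telemetry.state()["tool_pos"],telemetry.state()["contact_force"])
E
```

```text
{'boom': array([ 0.5332, -0.1079,  0.0908]), 'nozzle': array([0.5431, 0.0623, 0.0878]), 'screw': array([ 0.5326, -0.1336,  0.1206]), 'grip': array([0.5364, 0.0016, 0.1523]), 'mark': array([0.5421, 0.0966, 0.062 ]), 'key_end': array([ 0.4754, -0.2033,  0.1479])}
scene s-noz 86.93 s-grip 88.4 s-mark 87.63 p-mark 87.51
{'boom': array([ 0.5362, -0.108 ,  0.0931]), 'nozzle': array([0.5385, 0.0658, 0.093 ]), 'screw': array([ 0.5334, -0.1365,  0.1212]), 'grip': array([0.5363, 0.0017, 0.1558]), 'mark': array([0.5431, 0.0955, 0.0603]), 'key_end': array([ 0.4784, -0.2037,  0.1497])}
top s-noz 88.56 s-grip 88.77 s-mark 87.6 p-mark 88.06
[ 0.44800093 -0.34887227  0.26026718] [ 0.7239322   0.05774089 -0.54951433]
```

View pics/t4c.png

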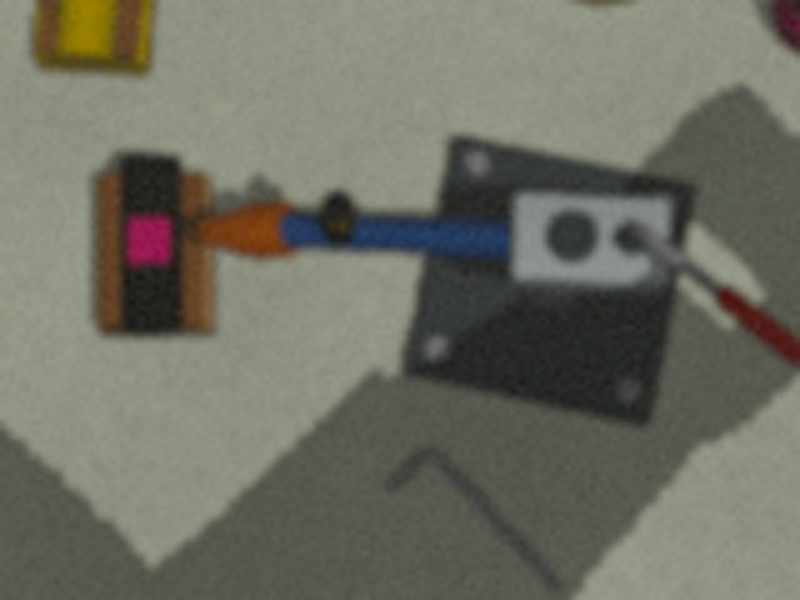

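The boom looks the same as before tightening: the nozzle at px (205,230) points at the print at (150,240), within about 1°. The key is about 58 mm to the +y side, and nothing is being touched.

```bash
python3 -c "
from bench import ticket
print(ticket.job_done())"
```

```text
the job is handed in; nothing more can be done
None
```

The nozzle points at the middle of the magenta print on the black tube, to within about 1° as measured in the camera images. I leaned on the clamp screw with about 7.5 N for roughly 0.8 s, let go of everything, and handed the job in at about 29 s; the hand-in returned no verdict.

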